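# Clamp a tincture case and hold its lid at the balance point

### The arm

A 6-joint arm with a two-finger parallel gripper is mounted at the origin on a cart in front of the work surface, level with it; the furniture and walls round the work are solid. World frame = base frame: x ahead of the robot, y to its left, z up, the work surface at z = 0. Lengths are in m, angles in degrees, forces in N, time in s.
With the tool pointing down it reaches from about 0.25 to 0.725 m from the base axis. Payload 9.7 kg.
Tool frame: the origin (TCP) lies midway between the tips of the shut fingers; the grasp point (between the pads) lies 19 mm behind it; z points along the fingers, x is the direction in which the jaws open and shut, and the axes are right-handed (so a half turn about z gives the same grasp; the last joint's range is limited). The gripper opens to 85 mm and grips with 20 to 120 N. Pads are 22 mm wide; open, the fingers measure 114 mm over their backs; the gripper's body (76 mm by 85 mm) begins 54 mm behind the grasp point. The pads swing forward as they close: fully open they stand 13 mm farther back than shut.
Start: joints at [68.125, 4.979, 10.078, 95.1, 0, 90], TCP at [0.205, 0.51, 0.231] pointing down, gripper open.
Joint ranges: [-179.16, 179.16], [-48.56, 103.87], [-65.8, 70.77], [-126.05, 130.52], [-82.76, 87.17], [-180, 180]. Speed limits (degrees/s): [127.2, 127.2, 147.25, 180, 180, 180].

### API

Orientations are given as [roll, pitch, yaw] about the fixed x, y, z axes, in that order (R = Rz(yaw) Ry(pitch) Rx(roll)).
In Python, from workcell import bot, optics gives the robot as it stands.
- The arm moves only by the shell command python3 -m creep 'ROWS' [FORCE]. ROWS is JSON, a list of rows, each a list of 7 numbers: the shift along the tool's x, y, z in m, then the turn, a rotation vector about the tool's x, y, z in rad, then the opening, from 0 (shut) to 1 (fully open). A call has 1 to 8 rows; each row is the pose to reach, as a shift and turn from the pose commanded when the call began, along the tool's axes at that moment; what a row does not reach only later rows make up. A row lasts 1/10 s, in which the tool goes at most 50 mm and 8.59 degrees, less where a joint would pass 70% of its speed; a pose out of reach is approached as far as the arm can. A call with a gripper value outside its range is refused whole. The fingers move at their own pace and stop on an object; FORCE is the grip in N (left out, the last holds). Time passes only in rows, so rows that repeat a pose let the fingers close. It gives the time, the measured TCP pose, the force and the opening at its end, in the units of the state.
- bot.get_obs(): the state, without advancing time (a new reading comes with each control period).
- optics.camera(name): name is "side" or "top" or "wrist"; returns the picture (420x560x3 uint8, red, green, blue); there is no depth.
- optics.camera_params(name): a dict with "camera_matrix" (3x3 intrinsics, pixels), "R" (3x3) and "t" (3): a world point X has camera coordinates R X + t; the wrist camera has in their place "mount" (4x4, takes a point from camera to tool coordinates, whose origin is the TCP and whose axes are the tool frame's). Camera axes: x right, y down, z forward; pixel columns grow to the right and rows downward; lengths in m; the calibration is good to about 2 mm. A picture is of the moment at which its call begins: read the wrist's pose just before it. camera_params takes no time and is no camera call.
- bot.job_done(): hands the job in, once; it reports no verdict.
The state is a dict: "time": time; "q": joint angles; "qd": joint speeds; "joint_efforts": joint torques, N m; "ee_pos": TCP position; "tcp_rot": TCP orientation; "wrist_force": force on the tool from outside, world axes, zero at the start; "torque": the same for the moment, N m; "opening": finger opening in m.
Only numpy, scipy, OpenCV 4.12 (cv2) and the standard library are available. Lean on these libraries where they do the work, as an engineer would, in place of code of your own. Each camera call takes 0.05 s, during which the arm holds its last target.

### The job

The lid stay of the little wooden case has to be fitted. Crank the blue vise's handle clockwise until its two rubber pads hold the case firmly without crushing it, and only then lift the lid by its brass pull to the point where its weight balances over the hinges, a little short of upright, never letting it go past upright. Finish while still holding the lid there, neither falling shut nor over, and leave the other things on the bench where they are.

Things in the scene. Friction and masses are not known exactly. Their poses are not given: they have to be found in the camera images.
- vise: Blue cast-iron drill vise with steel ways, bolted to a 280 x 170 x 18 mm plywood board that is fixed to the table. Origin in the middle of the board's underside; x axis along the screw from the crank to the jaws, y to the left as seen from the crank, z up.
- crank_axis (a point): Point on the axis of the vise's screw, level with the middle of the crank's grip, 82 mm above the table; fixed, axes as vise. Along +x from it the crank's flat steel arm takes up 23 to 32 mm, and the 60 mm wide bearing block begins at 43 mm. On this side of the arm there is nothing but the grip.
- crank_grip (a point): Middle of the crank's black grip: a sleeve 19 mm in diameter, 44 mm long, parallel to the screw and 38 mm from its axis. It revolves freely on its pin, so the hand need not turn as it goes round. It moves on a circle of 38 mm about crank_axis, square to the screw, 44 to 120 mm above the table.
- crank (a joint): Turn of the crank, rad. At 0 the grip is straight above the screw; growing = clockwise seen from the crank's end (top, right, bottom, left) = the jaw closes, 8 mm a turn. Starts between -3 and 3. Stiff (about 3 N at the grip); stays where it is left. 1.1 to 2.3 turns from the start give a firm grip.
- jaw (a joint): Travel of the moving jaw, m, growing as it closes: 0.00127 x the crank's turn in rad.
- jaw_face (a point): Centre of the face of the moving jaw's rubber pad (96 mm wide, 40 mm high, facing the case); axes as vise. The pad sits on a soft backing that gives 1 mm for each 3 N, 6 mm at most, and is then hard.
- jaw_pad (a joint): How far the moving jaw's pad is pressed into its backing, m: 0 untouched, 0.006 fully in. Pushing the case along the ways alone takes 0.001 to 0.002; once the case is against the fixed pad, 0.003 to 0.005 (9 to 15 N) is a firm grip.
- fixed_pad: The fixed jaw's rubber pad, 96 x 40 x 6 mm, level with the moving one; origin at its centre, axes as vise. Its face toward the case lies 3 mm from its centre along -x.
- case_center (a point): Centre of the wooden case's body, half-way up it. The body is 100 mm between the jaws (x), 120 mm across (y), 61.5 mm high, the shut lid 32 mm more. It stands loose on the vise's ways 50 mm above the table, nearly square to the jaws, whose tops are about 12 mm below the lid. 6 to 14 mm of slack in all lie between it and the pads. Case 0.4 to 0.7 kg, lid 0.22 kg.
- case: The wooden case with its lid; origin in the middle of its underside, axes as case_center, z up.
- lid_hinge (a point): Middle of the lid's hinge line, on the upper edge of the case's -y side (right-hand seen from the crank), 61.5 mm above the case's underside; axes as case_center. The lid turns about this x axis.
- lid_pull (a point): Where to pinch the brass thumb pull: a flat tab 18 mm wide (x), 7 mm thick, 35 mm long, standing out from the lid's +y edge in the lid's plane; this point is 22 mm out from the lid, 142 mm from the hinge line along the lid and 12 mm above it (radius 142.5 mm). Held by its two sides (18 mm) it can turn between the fingers as the lid swings, the hand staying upright.
- lid (a joint): Opening of the lid, rad: 0 shut, growing as the pull rises and goes over toward the hinges. Almost no friction. The lid is deep, so its weight stands over the hinges at 1.26 rad (72 degrees): short of that it falls shut, beyond it falls open to a stop at 2.0. At 1.26 the pull point is 139 mm above lid_hinge and 32 mm from it toward +y.
- drop_5: Bystander: amber dropper bottle, 39 mm across, 128 mm high, origin under its centre.
- rollon_1: Bystander: amber roll-on bottle with a black cap, 29 mm across, 78 mm high, origin under its centre.
- boston_3: Bystander: amber bottle with a black cap, 49 mm across, 119 mm high, origin under its centre.
- screwdriver: Bystander: orange screwdriver lying on the table, 170 mm long, origin under its middle.
- lid_stay: Bystander: the brass lid stay, a flat arm about 110 mm long with a foot plate, lying on the table, origin under its middle.

How it is judged:
By the outcome, as a careful person would: the job done as asked, in the order asked, and still so for the second after the job is handed in, while the arm keeps its last pose, push and grip.
It also fails if it takes over 70 s, if anything falls off the work surface, if the arm or the gripper's body presses on something with over 40 N, if the wrist force passes 120 N, or if a joint passes its speed limit or range.

## Working session

There is one attempt and no reset: what is moved stays moved. The work goes in short steps, Python scripts to look and compute and a shell command to move; the robot and the scene stay as the last step left them, time stands still between calls to the robot, and variables do not carry over. Pictures are saved under pics/ and viewed, and the job is handed in when it is done.

```bash
ls; mkdir -p pics; python3 - <<'E'
from workcell import bot, optics
import cv2
o=bot.get_obs(); print(o)
for n in ("side","top","wrist"):
    im=optics.camera(n); cv2.imwrite(f"pics/a_{n}.png",im[:,:,::-1]); 
    print(n,optics.camera_params(n))
E
```

```text
pics
{'time': 0.0, 'q': array([ 6.81259312e+01,  5.01073131e+00,  1.00346760e+01,  9.51002743e+01,
       -1.43283792e-04,  9.00004296e+01]), 'qd': array([ 0.03818999,  0.06074582,  0.07613736,  0.14789602, -0.10989586,
       -0.06848207]), 'joint_efforts': array([ 1.15267179e-03, -5.20381558e+01,  4.64810050e+01,  1.62853027e-02,
        5.64079642e-05,  4.60621141e-07]), 'ee_pos': array([0.20482582, 0.51018542, 0.2305886 ]), 'tcp_rot': array([1.79999856e+02, 7.63296692e-02, 6.81255015e+01]), 'wrist_force': array([-0.07153756,  0.01890354,  0.07521748]), 'torque': array([-0.07686765, -0.01078979, -0.03731656]), 'opening': 0.08510525161970176}
side {'camera_matrix': array([[429.18537987,   0.        , 279.73285123],
       [  0.        , 429.18537987, 201.74474559],
       [  0.        ,   0.        ,   1.        ]]), 'R': array([[-0.97541616, -0.21966271,  0.01765262],
       [-0.10364114,  0.38657495, -0.91641602],
       [ 0.19447837, -0.89571653, -0.39983754]]), 't': array([0.40024361, 0.25806982, 0.5187011 ])}
top {'camera_matrix': array([[421.53403609,   0.        , 274.13984251],
       [  0.        , 421.53403609, 214.67624532],
       [  0.        ,   0.        ,   1.        ]]), 'R': array([[-0.00620583, -0.99987727, -0.01438503],
       [-0.99018561,  0.00815293, -0.13952054],
       [ 0.1396207 ,  0.01337801, -0.99011469]]), 't': array([-0.3157575 ,  0.49779388,  0.90369564])}
wrist {'camera_matrix': array([[301.69389731,   0.        , 286.65305273],
       [  0.        , 301.69389731, 211.42116923],
       [  0.        ,   0.        ,   1.        ]]), 'mount': array([[ 9.99999801e-01,  3.21522591e-04,  5.43216771e-04,
         3.52103477e-04],
       [-4.78190059e-04,  9.47615734e-01,  3.19412262e-01,
        -8.10835147e-02],
       [-4.12062501e-04, -3.19412458e-01,  9.47615698e-01,
        -1.43876626e-01],
       [ 0.00000000e+00,  0.00000000e+00,  0.00000000e+00,
         1.00000000e+00]])}
```

View pics/a_side.png

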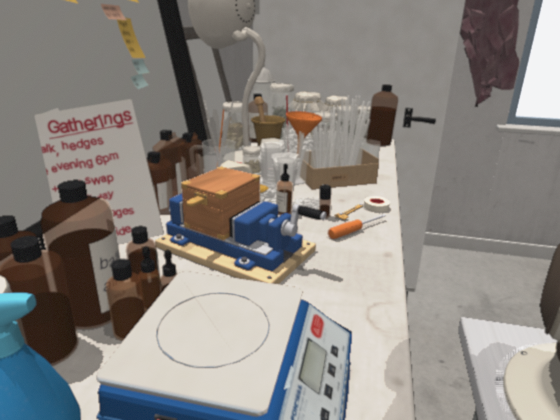

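View pics/a_top.png

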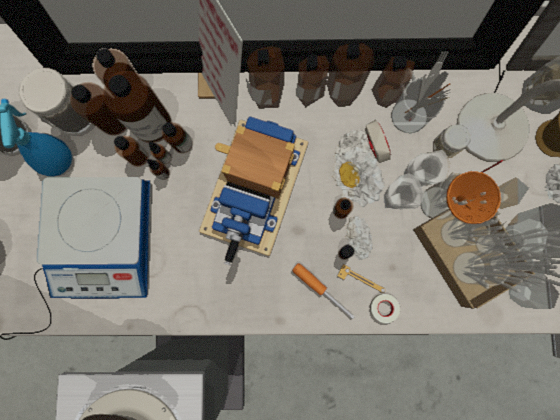

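View pics/a_wrist.png

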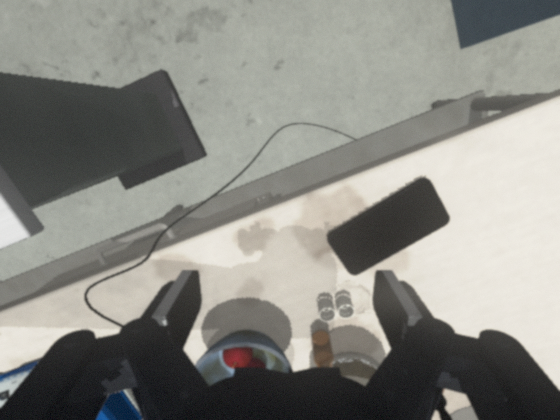

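```bash
python3 - <<'E'
import cv2
a=cv2.imread("pics/a_top.png")[105:275,180:320]; cv2.imwrite("pics/b_top.png",cv2.resize(a,None,fx=3.5,fy=3.5,interpolation=cv2.INTER_CUBIC))
a=cv2.imread("pics/a_side.png")[155:285,145:325]; cv2.imwrite("pics/b_side.png",cv2.resize(a,None,fx=4,fy=4,interpolation=cv2.INTER_CUBIC))
E
```

```text
(no output)
```

View pics/b_top.png

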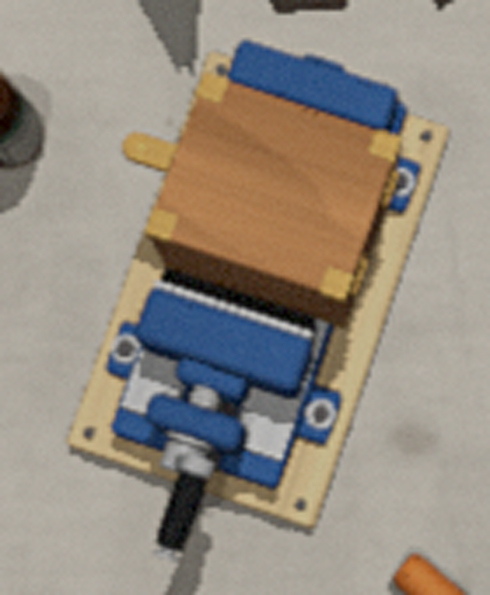

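View pics/b_side.png

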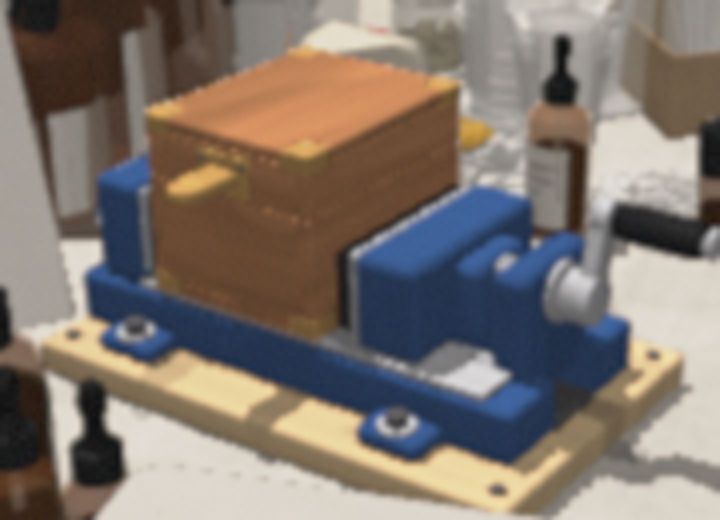

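```bash
cat > h.py <<'E'
import numpy as np, cv2
from workcell import bot, optics
from scipy.spatial.transform import Rotation as Ro
def cam(n):
    p=optics.camera_params(n); K=p["camera_matrix"]
    if n=="wrist":
        o=bot.get_obs(); T=np.eye(4); T[:3,:3]=Ro.from_euler("xyz",o["tcp_rot"],degrees=True).as_matrix(); T[:3,3]=o["ee_pos"]
        W=T@p["mount"]; R=W[:3,:3].T; return K,R,-R@W[:3,3]
    return K,p["R"],p["t"]
def ray(c,px):
    K,R,t=c; d=R.T@np.linalg.solve(K,[px[0],px[1],1]); return -R.T@t, d/np.linalg.norm(d)
def plane(c,px,z):
    o,d=ray(c,px); return o+d*(z-o[2])/d[2]
def tri(c1,p1,c2,p2):
    o1,d1=ray(c1,p1);o2,d2=ray(c2,p2)
    s=np.linalg.lstsq(np.c_[d1,-d2],o2-o1,rcond=None)[0]
    a,b=o1+s[0]*d1,o2+s[1]*d2; return (a+b)/2, np.linalg.norm(a-b)
def proj(c,X):
    K,R,t=c; u=K@(R@X+t); return u[:2]/u[2]
E
python3 - <<'E'
from h import *
np.set_printoptions(precision=4,suppress=True)
T=cam("top");S=cam("side")
f=lambda p:(p[0]/3.5+180-.36,p[1]/3.5+105-.36); g=lambda p:(p[0]/4+145-.375,p[1]/4+155-.375)
b=[plane(T,f(p),.018) for p in [(70,447),(313,531),(449,124),(212,54)]]  # near-left, near-right, far-right, far-left
print("top corners",np.array(b)); c=sum(b)/4;print("center",c)
for i in range(4): print(np.linalg.norm(b[i]-b[i-1]))
for v in (b[3]-b[0],b[2]-b[1],b[1]-b[0]+0): print(np.degrees(np.arctan2(v[1],v[0])))
s=[plane(S,g(p),.018) for p in [(500,495),(683,355),(43,343)]]; print("side", np.array(s))
print("grip",tri(T,f((183,508)),S,g((657,227))))
print("grip out",tri(T,f((169,540)),S,g((700,239))))
print("grip in",tri(T,f((196,478)),S,g((613,216))))
print("pull tip",tri(T,f((124,146)),S,g((172,190))))
for n,p in dict(fl=(215,85),fr=(402,125),nl=(150,235),nr=(352,297)).items(): print(n,plane(T,f(p),.1435))
print("pull", plane(T,f((140,150)),.1235))
for n,p in dict(nl=(305,150),nr=(458,85),fl=(148,108),fr=(305,48)).items(): print("S",n,plane(S,g(p),.1435))
E
```

```text
top corners [[ 0.4588 -0.1514  0.018 ]
 [ 0.404  -0.3073  0.018 ]
 [ 0.6711 -0.3983  0.018 ]
 [ 0.7211 -0.2414  0.018 ]]
center [ 0.5637 -0.2746  0.018 ]
0.27730513579126853
0.16527539324541313
0.28215963036620445
0.1647218102634042
-18.943128656954748
-18.823551306677793
-109.36955358308339
side [[ 0.464  -0.1574  0.018 ]
 [ 0.4052 -0.3006  0.018 ]
 [ 0.7182 -0.2323  0.018 ]]
grip (array([ 0.4129, -0.2357,  0.1169]), np.float64(0.0010611742740026318))
grip out (array([ 0.3937, -0.228 ,  0.1169]), np.float64(0.003225062959089164))
grip in (array([ 0.4321, -0.2427,  0.1166]), np.float64(0.002995047074546663))
pull tip (array([ 0.6259, -0.2   ,  0.1254]), np.float64(0.002076688309216447))
fl [ 0.655  -0.2553  0.1435]
fr [ 0.6299 -0.3626  0.1435]
nl [ 0.5668 -0.2187  0.1435]
nr [ 0.5299 -0.3331  0.1435]
pull [ 0.6229 -0.2095  0.1235]
S nl [ 0.5703 -0.2191  0.1435]
S nr [ 0.5265 -0.3186  0.1435]
S fl [ 0.6595 -0.2491  0.1435]
S fr [ 0.6181 -0.3514  0.1435]
```

```bash
cat >> h.py <<'E'
np.set_printoptions(precision=4,suppress=True)
YAW=np.radians(-19.0); U=np.array([np.cos(YAW),np.sin(YAW),0]); V=np.array([-U[1],U[0],0]); Z=np.array([0,0,1.])
VC=np.array([0.5637,-0.2746,0.])
AX=VC-.155*U+np.array([0,0,.082])
def rot(yaw,tilt=0,axis=-V):
    return Ro.from_rotvec(np.radians(tilt)*axis)*Ro.from_euler("xyz",[180,0,yaw],degrees=True)
def rel(tcp,R):
    o=bot.get_obs(); R0=Ro.from_euler("xyz",o["tcp_rot"],degrees=True)
    print("t",o["time"],"shift",R0.inv().apply(tcp-o["ee_pos"]),"turn",(R0.inv()*R).as_rotvec(), "deg",np.degrees((R0.inv()*R).magnitude()))
def st():
    o=bot.get_obs(); print({k:np.round(o[k],3) for k in("time","q","ee_pos","tcp_rot","wrist_force","opening")})
E
python3 - <<'E'
from h import *
R=rot(-109,20); G=AX+.038*(np.cos(.34)*Z-np.sin(.34)*V)
print(G); P=G-.006*U+.019*R.apply(Z)-.10*R.apply(Z)
print("hover",P); rel(P,R); rel(P,rot(-20))
E
```

```text
[ 0.413  -0.2361  0.1178]
hover [ 0.3812 -0.2251  0.1939]
t 0.15 shift [-0.6167  0.4376  0.0374] turn [0.015  0.537  3.0453] deg 177.17622403720884
t 0.15 shift [-0.6167  0.4376  0.0374] turn [0.0008 0.0008 1.538 ] deg 88.12239705889493
```

```bash
R='[-0.617,0.438,0,0,0,1.538,1]'; python3 -m creep "[[-0.617,0.438,0,0,0,1.538,1],[-0.617,0.438,0,0,0,1.538,1],[-0.617,0.438,0,0,0,1.538,1],[-0.617,0.438,0,0,0,1.538,1],[-0.617,0.438,0,0,0,1.538,1],[-0.617,0.438,0,0,0,1.538,1],[-0.617,0.438,0,0,0,1.538,1],[-0.617,0.438,0,0,0,1.538,1]]"; python3 -c "
from h import *
st();R=rot(-109,20); G=AX+.038*(np.cos(.34)*Z-np.sin(.34)*V)
P=G-.006*U+.019*R.apply(Z)-.10*R.apply(Z); rel(P,R)"
```

```text
time: 0.95
ee_pos: [0.298, 0.1197, 0.2313]
tcp_rot: [-180.0, -0.0, -0.9]
wrist_force: [1.9, 0.5, 0.3]
opening: 0.0852
{'time': np.float64(0.95), 'q': array([ 21.884, -26.049, -16.33 ,  99.671,  -0.005, 112.814]), 'ee_pos': array([0.298, 0.12 , 0.231]), 'tcp_rot': array([-179.985,   -0.046,   -0.931]), 'wrist_force': array([1.947, 0.512, 0.258]), 'opening': np.float64(0.085)}
t 0.95 shift [0.0887 0.3434 0.0373] turn [0.2376 0.3284 1.8644] deg 109.31783066988149
```

```bash
python3 -m creep "[[0.089,0.343,0.037,0.238,0.328,1.864,1],[0.089,0.343,0.037,0.238,0.328,1.864,1],[0.089,0.343,0.037,0.238,0.328,1.864,1],[0.089,0.343,0.037,0.238,0.328,1.864,1],[0.089,0.343,0.037,0.238,0.328,1.864,1],[0.089,0.343,0.037,0.238,0.328,1.864,1],[0.089,0.343,0.037,0.238,0.328,1.864,1],[0.089,0.343,0.037,0.238,0.328,1.864,1]]"; python3 -c "
from h import *
st();R=rot(-109,20); G=AX+.038*(np.cos(.34)*Z-np.sin(.34)*V)
P=G-.006*U+.019*R.apply(Z)-.10*R.apply(Z); rel(P,R)"
```

```text
time: 1.75
ee_pos: [0.3833, -0.2262, 0.1929]
tcp_rot: [-167.4, -4.7, -67.7]
wrist_force: [-0.6, 1.2, -0.8]
opening: 0.0852
{'time': np.float64(1.75), 'q': array([-35.818, -21.285, -18.594,  81.989,   8.242, 122.128]), 'ee_pos': array([ 0.383, -0.226,  0.193]), 'tcp_rot': array([-167.362,   -4.723,  -67.696]), 'wrist_force': array([-0.552,  1.16 , -0.833]), 'opening': np.float64(0.085)}
t 1.75 shift [-0.0017  0.0013 -0.0015] turn [0.0931 0.1268 0.7138] deg 41.88159546747535
```

```bash
python3 -m creep "[[0,0,0,0.093,0.127,0.714,1],[0,0,0,0.093,0.127,0.714,1],[0,0,0,0.093,0.127,0.714,1],[0,0,0,0.093,0.127,0.714,1],[0,0,0,0.093,0.127,0.714,1],[0,0,0,0.093,0.127,0.714,1]]"; python3 - <<'E'
from h import *
st()
W=cam("wrist"); im=optics.camera("wrist"); cv2.imwrite("pics/c_wrist.png",im[:,:,::-1])
G=AX+.038*(np.cos(.34)*Z-np.sin(.34)*V)
print("expected G px",proj(W,G),"axis",proj(W,AX))
R=rot(-109,20);P=G-.006*U+.019*R.apply(Z); rel(P,R)
E
```

```text
time: 2.35
ee_pos: [0.3832, -0.2221, 0.1942]
tcp_rot: [-159.9, -0.0, -108.5]
wrist_force: [-0.5, 0.1, -0.3]
opening: 0.0852
{'time': np.float64(2.35), 'q': array([-33.291, -30.766, -26.235,  75.056,   4.968, 166.094]), 'ee_pos': array([ 0.383, -0.222,  0.194]), 'tcp_rot': array([-159.925,   -0.05 , -108.541]), 'wrist_force': array([-0.48 ,  0.065, -0.305]), 'opening': np.float64(0.085)}
expected G px [291.8585 214.832 ] axis [277.2916 215.301 ]
t 2.4 shift [0.0038 0.0012 0.0999] turn [-0.0008  0.0026  0.0127] deg 0.7430283533959295
```

View pics/c_wrist.png

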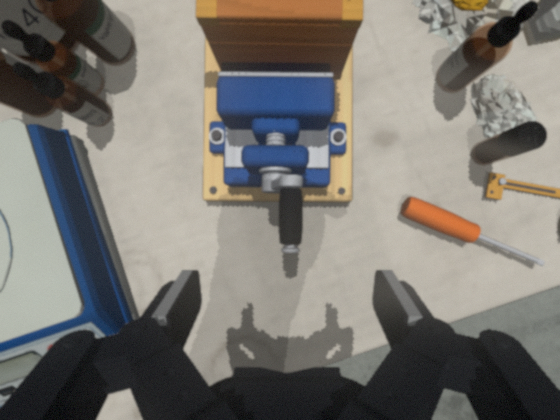

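```bash
python3 -m creep "[[0.002,0.001,0.05,0,0,0.012,1],[0.003,0.001,0.1,0,0,0.012,0.6],[0.003,0.001,0.1,0,0,0.012,0.2],[0.003,0.001,0.1,0,0,0.012,0],[0.003,0.001,0.1,0,0,0.012,0],[0.003,0.001,0.1,0,0,0.012,0],[0.003,0.001,0.1,0,0,0.012,0],[0.003,0.001,0.1,0,0,0.012,0]]" 30; python3 - <<'E'
from h import *
st()
im=optics.camera("wrist"); cv2.imwrite("pics/d_wrist.png",im[:,:,::-1])
o=bot.get_obs(); R=Ro.from_euler("xyz",o["tcp_rot"],degrees=True)
g=o["ee_pos"]-.019*R.apply(Z)-AX; print("g rel axis u,v,z",g@U,g@V,g[2],"crank",np.arctan2(-g@V,g[2]),np.hypot(g@V,g[2]))
E
```

```text
time: 3.2
ee_pos: [0.4148, -0.2366, 0.1024]
tcp_rot: [-159.8, 0.1, -109.1]
wrist_force: [-3.3, 0.7, 6.8]
opening: 0.0174
{'time': np.float64(3.2), 'q': array([-32.507, -26.371, -33.739,  62.923,   4.704, 167.423]), 'ee_pos': array([ 0.415, -0.237,  0.102]), 'tcp_rot': array([-159.759,    0.11 , -109.092]), 'wrist_force': array([-3.288,  0.735,  6.849]), 'opening': np.float64(0.017)}
g rel axis u,v,z -0.004714105684437824 -0.012580462848128237 0.03821562057800455 crank 0.31802313311429603 0.04023309212122702
```

View pics/d_wrist.png

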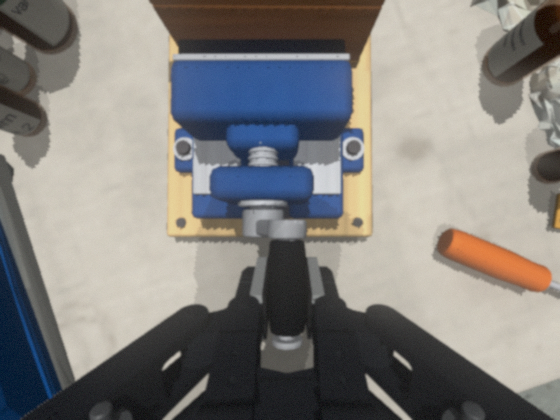

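```bash
cat >> h.py <<'E'
def crank(a0,step,n=8,r=38):
    a0=np.radians(a0)
    for i in range(1,n+1):
        a=a0+np.radians(step)*i; dz=r*(np.cos(a)-np.cos(a0))/1000
        print("[%.4f,%.4f,%.4f,0,0,0,0]"%(r*(np.sin(a)-np.sin(a0))/1000,-.342*dz,-.94*dz),end=",")
    print()
def gp():
    o=bot.get_obs(); R=Ro.from_euler("xyz",o["tcp_rot"],degrees=True)
    g=o["ee_pos"]-.019*R.apply(Z)-AX; f=o["wrist_force"]; print("t %.2f u,v,z mm"%o["time"],1000*np.array([g@U,g@V,g[2]]),"crank deg",np.degrees(np.arctan2(-g@V,g[2])),"r",1000*np.hypot(g@V,g[2]),"F uvz",f@U,f@V,f[2],"op",o["opening"])
E
python3 -c "
from h import *
crank(19,15)"
```

```text
[0.0089,0.0015,0.0042,0,0,0,0],[0.0163,0.0038,0.0103,0,0,0,0],[0.0218,0.0066,0.0181,0,0,0,0],[0.0249,0.0098,0.0270,0,0,0,0],[0.0255,0.0132,0.0363,0,0,0,0],[0.0236,0.0165,0.0454,0,0,0,0],[0.0191,0.0196,0.0537,0,0,0,0],[0.0126,0.0221,0.0607,0,0,0,0],
```

```bash
python3 -m creep "[[0.009,0.0015,0.004,0,0,0,0],[0.0163,0.004,0.010,0,0,0,0],[0.022,0.0065,0.018,0,0,0,0],[0.025,0.010,0.027,0,0,0,0]]"; python3 -c "
from h import *
gp();st();crank(79,20)"
```

```text
time: 3.65
ee_pos: [0.407, -0.2589, 0.0713]
tcp_rot: [-159.8, 0.4, -109.0]
wrist_force: [14.0, 15.0, 0.5]
opening: 0.017
t 3.65 u,v,z mm [ -4.8034 -36.2326   7.1793] crank deg 78.79226773800748 r 36.93698879875821 F uvz 8.311040135656075 18.712686406531386 0.5389449625430509 op 0.016960498793508444
{'time': np.float64(3.65), 'q': array([-36.098, -24.69 , -36.035,  59.387,   6.176, 163.986]), 'ee_pos': array([ 0.407, -0.259,  0.071]), 'tcp_rot': array([-159.805,    0.377, -108.967]), 'wrist_force': array([13.95 , 14.987,  0.539]), 'opening': np.float64(0.017)}
[0.0002,0.0045,0.0124,0,0,0,0],[-0.0041,0.0088,0.0241,0,0,0,0],[-0.0124,0.0123,0.0338,0,0,0,0],[-0.0237,0.0146,0.0402,0,0,0,0],[-0.0366,0.0155,0.0425,0,0,0,0],[-0.0497,0.0148,0.0406,0,0,0,0],[-0.0612,0.0126,0.0346,0,0,0,0],[-0.0699,0.0092,0.0252,0,0,0,0],
```

```bash
python3 -m creep "[[-0.0015,0.0045,0.012,0,0,0,0],[-0.0055,0.009,0.0235,0,0,0,0],[-0.014,0.012,0.033,0,0,0,0],[-0.025,0.0145,0.0395,0,0,0,0]]"; python3 -c "
from h import *
gp()
crank(159,20)"
```

```text
time: 4.05
ee_pos: [0.4156, -0.2357, 0.0312]
tcp_rot: [-159.7, 0.3, -109.0]
wrist_force: [-8.4, 11.5, 30.0]
opening: 0.0172
t 4.05 u,v,z mm [ -4.3015 -11.5331 -33.    ] crank deg 160.73603593699917 r 34.95732627636685 F uvz -11.658257030070214 8.15313973649544 29.985329621148477 op 0.017229472568745244
[-0.0130,0.0009,0.0024,0,0,0,0],[-0.0260,0.0002,0.0004,0,0,0,0],[-0.0375,-0.0020,-0.0056,0,0,0,0],[-0.0462,-0.0054,-0.0150,0,0,0,0],[-0.0509,-0.0097,-0.0265,0,0,0,0],[-0.0512,-0.0142,-0.0389,0,0,0,0],[-0.0469,-0.0184,-0.0507,0,0,0,0],[-0.0385,-0.0219,-0.0603,0,0,0,0],
```

```bash
cat >> h.py <<'E'
AX=AX+.0013*V+.0026*Z
E
python3 -m creep "[[-0.0135,0.0002,0.0005,0,0,0,0],[-0.0265,-0.0005,-0.0015,0,0,0,0],[-0.038,-0.0027,-0.0075,0,0,0,0],[-0.0465,-0.006,-0.017,0,0,0,0]]"; python3 -c "
from h import *
gp()
crank(240,20)"
```

```text
time: 4.45
ee_pos: [0.4299, -0.1921, 0.0477]
tcp_rot: [-159.8, 0.1, -109.1]
wrist_force: [7.5, -7.0, -1.9]
opening: 0.0175
t 4.45 u,v,z mm [ -4.9032  33.1489 -19.1103] crank deg -119.96344361984026 r 38.262980205783045 F uvz 9.41182504605589 -4.204066357291718 -1.8863115001831714 op 0.01748555453745358
[-0.0045,-0.0042,-0.0117,0,0,0,0],[-0.0045,-0.0088,-0.0241,0,0,0,0],[-0.0000,-0.0130,-0.0357,0,0,0,0],[0.0085,-0.0165,-0.0452,0,0,0,0],[0.0199,-0.0187,-0.0514,0,0,0,0],[0.0329,-0.0195,-0.0536,0,0,0,0],[0.0459,-0.0187,-0.0514,0,0,0,0],[0.0573,-0.0165,-0.0452,0,0,0,0],
```

```bash

python3 -m creep "[[-0.0045,-0.004,-0.0117,0,0,0,0],[-0.0045,-0.009,-0.024,0,0,0,0],[0,-0.013,-0.0355,0,0,0,0],[0.0085,-0.0165,-0.045,0,0,0,0],[0.020,-0.0187,-0.0515,0,0,0,0],[0.033,-0.0195,-0.0535,0,0,0,0],[0.033,-0.0195,-0.0535,0,0,0,0]]"; python3 - <<'E'
from h import *
gp();
for n in("wrist","top","side"): cv2.imwrite(f"pics/e_{n}.png",optics.camera(n)[:,:,::-1])
a=cv2.imread("pics/e_side.png")[155:285,145:325]; cv2.imwrite("pics/e2_side.png",cv2.resize(a,None,fx=4,fy=4,interpolation=cv2.INTER_CUBIC))
crank(360,20)
E
```

```text
time: 5.15
ee_pos: [0.4187, -0.2251, 0.1053]
tcp_rot: [-159.8, 0.1, -109.2]
wrist_force: [2.4, -5.1, 2.2]
opening: 0.0172
t 5.15 u,v,z mm [-4.8195 -1.6836 38.5068] crank deg 2.5035581569702665 r 38.54358217550454 F uvz 3.9160995082313472 -4.008849248993747 2.231570484253747 op 0.01715784707063287
[0.0130,0.0008,0.0022,0,0,0,0],[0.0244,0.0030,0.0084,0,0,0,0],[0.0329,0.0065,0.0179,0,0,0,0],[0.0374,0.0107,0.0295,0,0,0,0],[0.0374,0.0153,0.0419,0,0,0,0],[0.0329,0.0195,0.0536,0,0,0,0],[0.0244,0.0230,0.0631,0,0,0,0],[0.0130,0.0252,0.0693,0,0,0,0],
```

View pics/e_wrist.png

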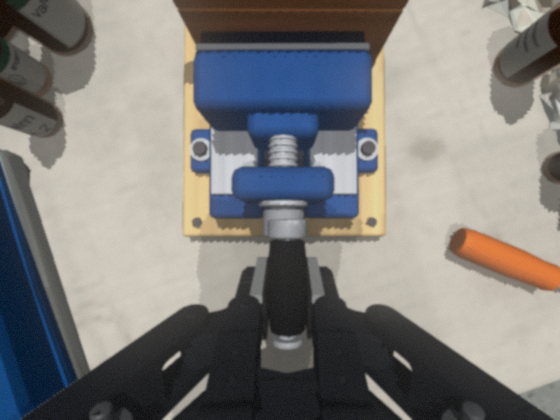

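View pics/e2_side.png

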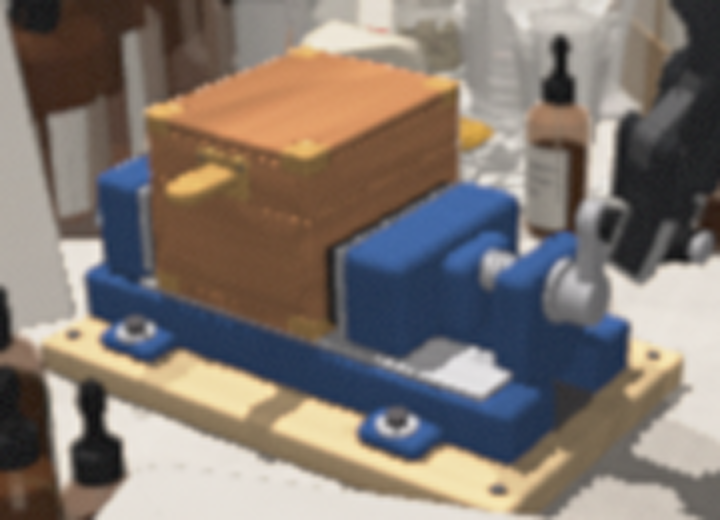

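```bash
cat >> h.py <<'E'
CC=VC+.02*U  # rough case centre
def tmatch(ref,cur,box):
    # sub-pixel shift of a patch
    x0,y0,x1,y1=box; t=ref[y0:y1,x0:x1].astype(np.float32); m=6
    M=np.eye(2,3,dtype=np.float32)
    _,M=cv2.findTransformECC(t,cur[y0:y1,x0:x1].astype(np.float32),M,cv2.MOTION_TRANSLATION,(3,100,1e-5),None,3)
    return M[:,2]
def meas(tag):
    for n,boxes in (("side",{"case":(186,170,256,234),"jaw":(238,208,270,246)}),("top",{"case":(216,130,294,180),})):
        im=optics.camera(n); cv2.imwrite(f"pics/{tag}_{n}.png",im[:,:,::-1])
        g=cv2.cvtColor(im,cv2.COLOR_RGB2GRAY); r=cv2.imread(f"pics/a_{n}.png",0)
        c=cam(n)
        for k,b in boxes.items():
            h=.11 if k=="case" else .09
            X=CC*[1,1,0]+h*Z if k=="case" else CC-.075*U+.09*Z
            J=np.c_[proj(c,X+.001*U)-proj(c,X),proj(c,X+.001*V)-proj(c,X)]
            d=tmatch(r,g,b); print(tag,n,k,"px",d,"mm along u,v",np.linalg.solve(J,d))
E
python3 - <<'E'
from h import *
meas("e3")
E
```

```text
e3 side case px [-0.5556  0.0062] mm along u,v [0.8774 0.6307]
e3 side jaw px [-3.3752 -1.0711] mm along u,v [ 7.9836 -0.3718]
e3 top case px [ 0.0199 -0.0997] mm along u,v [0.2131 0.0299]
```

```bash

python3 -m creep "[[0.013,0.001,0.002,0,0,0,0],[0.0245,0.003,0.0085,0,0,0,0],[0.033,0.0065,0.018,0,0,0,0]]"; python3 - <<'E'
from h import *
gp();meas("f1");crank(60,20,4)
E
python3 -m creep "[[0.0045,0.004,0.0117,0,0,0,0],[0.0045,0.009,0.024,0,0,0,0],[0,0.013,0.0355,0,0,0,0]]"; python3 - <<'E'
from h import *
gp();meas("f2");crank(120,20,4)
E
```

```text
time: 5.7
ee_pos: [0.4084, -0.2547, 0.0855]
tcp_rot: [-159.8, 0.3, -109.0]
wrist_force: [15.3, 10.7, -5.2]
opening: 0.0173
t 5.70 u,v,z mm [ -4.8976 -33.0974  18.704 ] crank deg 60.52827650434084 r 38.016786495457985 F uvz 11.02503444750238 15.08073910461279 -5.2010169571062335 op 0.01728440508665428
f1 side case px [-0.7414 -0.0445] mm along u,v [1.3358 0.6317]
f1 side jaw px [-3.8902 -1.3547] mm along u,v [ 9.5026 -0.8682]
f1 top case px [ 0.0133 -0.6637] mm along u,v [1.3412 0.433 ]
[0.0045,0.0042,0.0117,0,0,0,0],[0.0045,0.0088,0.0241,0,0,0,0],[0.0000,0.0130,0.0357,0,0,0,0],[-0.0085,0.0165,0.0452,0,0,0,0],
time: 6.1
ee_pos: [0.4089, -0.2541, 0.048]
tcp_rot: [-159.7, 0.3, -109.0]
wrist_force: [5.7, 13.9, 12.5]
opening: 0.0174
t 6.10 u,v,z mm [ -4.6571 -32.4487 -18.8081] crank deg 120.09774671317273 r 37.50550254152266 F uvz 0.8247036318958558 15.011062686654798 12.4844230384568 op 0.01737737922006288
f2 side case px [-1.2426 -0.1713] mm along u,v [2.542  0.6742]
f2 side jaw px [-4.4392 -1.5031] mm along u,v [10.7365 -0.8342]
f2 top case px [ 0.2172 -1.1398] mm along u,v [2.4307 0.3614]
[-0.0085,0.0035,0.0095,0,0,0,0],[-0.0199,0.0057,0.0157,0,0,0,0],[-0.0329,0.0065,0.0179,0,0,0,0],[-0.0459,0.0057,0.0157,0,0,0,0],
```

```bash

python3 -m creep "[[-0.0095,0.003,0.009,0,0,0,0],[-0.021,0.005,0.015,0,0,0,0],[-0.034,0.006,0.017,0,0,0,0]]"; python3 - <<'E'
from h import *
gp();meas("f3")
E
python3 -m creep "[[-0.0130,-0.0008,-0.0022,0,0,0,0],[-0.0244,-0.0030,-0.0084,0,0,0,0],[-0.0329,-0.0065,-0.0179,0,0,0,0]]"; python3 - <<'E'
from h import *
gp();meas("f4")
E
```

```text
time: 6.5
ee_pos: [0.4196, -0.2224, 0.0293]
tcp_rot: [-159.8, 0.1, -109.2]
wrist_force: [4.0, -5.8, 8.9]
opening: 0.0171
t 6.50 u,v,z mm [ -4.7865   1.1754 -37.4849] crank deg -178.20401401362616 r 37.50332485354307 F uvz 5.697832729394844 -4.194432476620915 8.882075168187617 op 0.017075063975860182
f3 side case px [-1.3973 -0.297 ] mm along u,v [3.1853 0.3433]
f3 side jaw px [-5.0408 -1.6907] mm along u,v [12.1511 -0.8882]
f3 top case px [ 0.3743 -1.5627] mm along u,v [3.3825 0.3454]
time: 6.9
ee_pos: [0.4303, -0.1914, 0.0486]
tcp_rot: [-159.8, 0.0, -109.2]
wrist_force: [4.2, -14.2, 1.5]
opening: 0.0173
t 6.90 u,v,z mm [ -4.7977  33.9417 -18.1674] crank deg -118.15809815287834 r 38.498001814184065 F uvz 8.610231906730082 -12.022791141590872 1.5441217448389921 op 0.017326395274329824
f4 side case px [-1.123  -0.3558] mm along u,v [ 2.9269 -0.1899]
f4 side jaw px [-5.7377 -1.9207] mm along u,v [13.8219 -0.9975]
f4 top case px [ 0.3594 -1.5739] mm along u,v [3.3954 0.3825]
```

```bash

python3 -m creep "[[-0.003,-0.0025,-0.0073,0,0,0,0],[-0.005,-0.0054,-0.0147,0,0,0,0],[-0.005,-0.0054,-0.0147,0,0,0,0]]"; python3 - <<'E'
from h import *
gp();meas("f5")
cv2.imwrite("pics/f5_wrist.png",optics.camera("wrist")[:,:,::-1])
a=cv2.imread("pics/f5_side.png")[155:285,145:325]; cv2.imwrite("pics/f6_side.png",cv2.resize(a,None,fx=4,fy=4,interpolation=cv2.INTER_CUBIC))
E
```

```text
time: 7.3
ee_pos: [0.4318, -0.1869, 0.0646]
tcp_rot: [-159.8, 0.1, -109.1]
wrist_force: [4.1, -4.5, 1.8]
opening: 0.0172
t 7.30 u,v,z mm [-4.7682 38.6418 -2.1611] crank deg -93.20098582773286 r 38.7022217984629 F uvz 5.362384459120634 -2.9592353172284582 1.8245325499335399 op 0.01720164231411961
f5 side case px [-1.0961 -0.3703] mm along u,v [ 2.9289 -0.2769]
f5 side jaw px [-6.1034 -2.0545] mm along u,v [14.7312 -1.1025]
f5 top case px [ 0.3671 -1.5488] mm along u,v [3.3499 0.3498]
```

View pics/f6_side.png

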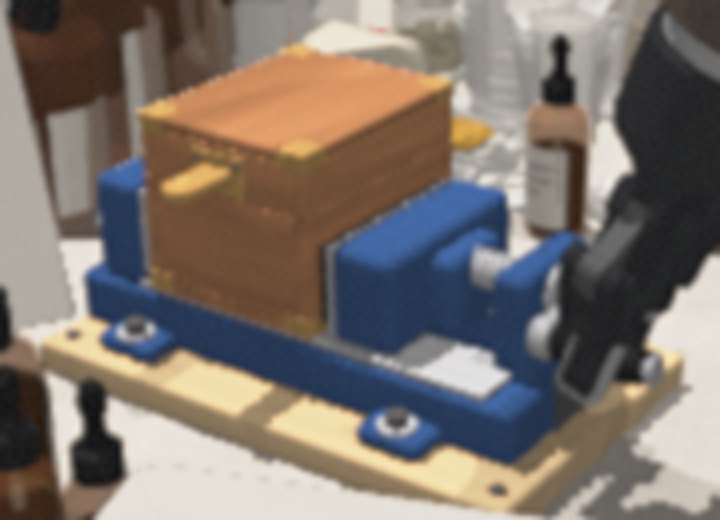

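View pics/f5_wrist.png

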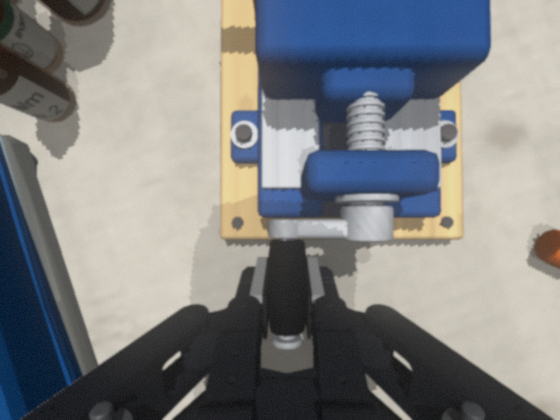

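```bash

python3 -m creep "[[0,0,0,0,0,0,0.5],[0,0,0,0,0,0,0.5],[0,0,0,0,0,0,0.5],[0,0,-0.04,0,0,0,0.5],[0,0,-0.09,0,0,0,0.5],[0,0,-0.14,0,0,0,0.5],[0,0,-0.17,0,0,0,0.5]]"; python3 - <<'E'
from h import *
st();meas("g1")
W=cam("wrist")
cv2.imwrite("pics/g1_wrist.png",optics.camera("wrist")[:,:,::-1])
E
```

```text
time: 8.15
ee_pos: [0.3753, -0.1675, 0.2272]
tcp_rot: [-159.8, 0.2, -109.1]
wrist_force: [0.6, 0.1, -0.4]
opening: 0.0426
{'time': np.float64(8.15), 'q': array([-25.736, -35.013, -24.961,  79.974,   2.436, 173.825]), 'ee_pos': array([ 0.375, -0.167,  0.227]), 'tcp_rot': array([-159.782,    0.158, -109.101]), 'wrist_force': array([ 0.626,  0.114, -0.42 ]), 'opening': np.float64(0.043)}
g1 side case px [-1.0663 -0.3398] mm along u,v [ 2.7853 -0.188 ]
g1 side jaw px [-6.1116 -2.0523] mm along u,v [14.7385 -1.0859]
g1 top case px [ 0.366  -1.5406] mm along u,v [3.3329 0.3464]
```

View pics/g1_wrist.png

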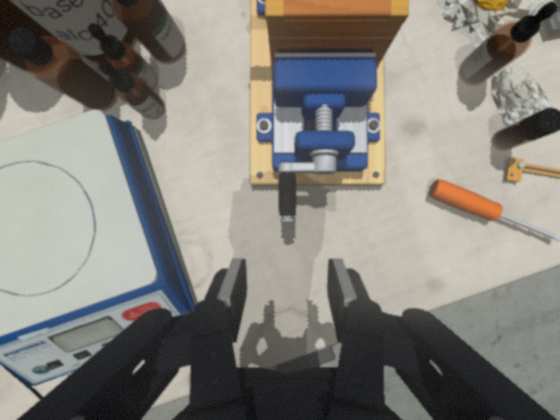

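```bash
python3 - <<'E'
from h import *
P=np.array([.6225,-.208,.1235]) ; R=rot(-19)
rel(np.array([.600,-.203,.22]),R)
for p in [(125,150),(157,152),(157,167),(175,135)]: print(plane(cam("top"),p,.11))
E
```

```text
t 8.3 shift [-0.0401 -0.2072  0.0824] turn [-0.2789 -0.2752 -1.5554] deg 91.90023346508129
[ 0.6238 -0.0092  0.11  ]
[ 0.6188 -0.0766  0.11  ]
[ 0.5866 -0.0777  0.11  ]
[ 0.6552 -0.1133  0.11  ]
```

```bash
python3 -m creep "[[-0.04,-0.207,0.08,-0.279,-0.275,-1.555,0.5],[-0.04,-0.207,0.08,-0.279,-0.275,-1.555,0.5],[-0.04,-0.207,0.08,-0.279,-0.275,-1.555,0.5],[-0.04,-0.207,0.08,-0.279,-0.275,-1.555,0.5],[-0.04,-0.207,0.08,-0.279,-0.275,-1.555,0.5],[-0.04,-0.207,0.08,-0.279,-0.275,-1.555,0.5],[-0.04,-0.207,0.08,-0.279,-0.275,-1.555,0.5],[-0.04,-0.207,0.08,-0.279,-0.275,-1.555,0.5]]"; python3 -c "
from h import *
st();rel(np.array([.600,-.203,.22]),rot(-19))"
```

```text
time: 9.1
ee_pos: [0.5984, -0.2024, 0.2165]
tcp_rot: [-175.5, -2.6, -41.2]
wrist_force: [-0.3, 0.0, 0.1]
opening: 0.0426
{'time': np.float64(9.1), 'q': array([-20.142,  11.83 ,  15.929,  90.017,   3.23 , 111.095]), 'ee_pos': array([ 0.598, -0.202,  0.217]), 'tcp_rot': array([-175.519,   -2.647,  -41.225]), 'wrist_force': array([-0.265,  0.021,  0.121]), 'opening': np.float64(0.043)}
t 9.1 shift [ 0.0017 -0.0008 -0.0034] turn [-0.0683 -0.0608 -0.3858] deg 22.718095652926838
```

```bash
python3 -m creep "[[0.002,0,-0.003,-0.068,-0.061,-0.386,0.5],[0.002,0,-0.003,-0.068,-0.061,-0.386,0.5],[0.002,0,-0.003,-0.068,-0.061,-0.386,0.5],[0.002,0,-0.003,-0.068,-0.061,-0.386,0.5]]"; python3 - <<'E'
from h import *
st()
W=cam("wrist"); im=optics.camera("wrist"); cv2.imwrite("pics/h_wrist.png",im[:,:,::-1])
print(proj(W,np.array([.6255,-.2085,.1235])))
E
```

```text
time: 9.5
ee_pos: [0.6, -0.2035, 0.2198]
tcp_rot: [-180.0, -0.1, -19.2]
wrist_force: [0.3, 0.5, -0.6]
opening: 0.0427
{'time': np.float64(9.5), 'q': array([-18.752,  16.647,  22.252,  95.554,   0.041,  90.473]), 'ee_pos': array([ 0.6  , -0.203,  0.22 ]), 'tcp_rot': array([-179.959,   -0.051,  -19.225]), 'wrist_force': array([ 0.264,  0.524, -0.603]), 'opening': np.float64(0.043)}
[315.9105 209.242 ]
```

View pics/h_wrist.png

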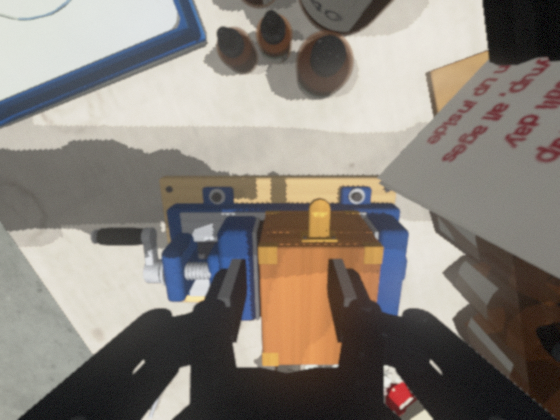

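```bash
python3 - <<'E'
from h import *
im=cv2.imread("pics/h_wrist.png"); hsv=cv2.cvtColor(im,cv2.COLOR_BGR2HSV)
m=cv2.inRange(hsv,(14,120,120),(28,255,255)); r=m[190:250,295:345]
for i in range(0,60,4):
    c=np.where(r[i]>0)[0]; print(190+i,(c.min()+295,c.max()+295) if len(c) else None,end=" ")
W=cam("wrist")
for px in [(319,199),(319,238),(319,214)]: 
    X=plane(W,px,.127); d=X-VC; print(px,X,"u,v",d@U,d@V)
# lid corners (top z .1435): far edges brass corners
for px in [(266,247),(380,247),(262,364),(342,364)]: 
    X=plane(W,px,.1435); d=X-VC; print(px,X,"u,v",d@U,d@V)
E
python3 -c "
import cv2
a=cv2.imread('pics/h_wrist.png')[180:380,240:420]; cv2.imwrite('pics/h2.png',cv2.resize(a,None,fx=3,fy=3,interpolation=cv2.INTER_CUBIC))"
```

```text
190 None 194 None 198 None 202 (np.int64(312), np.int64(327)) 206 (np.int64(310), np.int64(329)) 210 (np.int64(309), np.int64(330)) 214 (np.int64(309), np.int64(330)) 218 (np.int64(309), np.int64(330)) 222 (np.int64(308), np.int64(330)) 226 (np.int64(308), np.int64(329)) 230 (np.int64(308), np.int64(329)) 234 (np.int64(308), np.int64(329)) 238 (np.int64(312), np.int64(325)) 242 (np.int64(302), np.int64(337)) 246 (np.int64(297), np.int64(337)) (319, 199) [ 0.6306 -0.2001  0.127 ] u,v 0.03901146589352686 0.09221826987471633
(319, 238) [ 0.6202 -0.2332  0.127 ] u,v 0.039945792218920737 0.057528944474047466
(319, 214) [ 0.6267 -0.2125  0.127 ] u,v 0.03936122462174532 0.07923255599174518
(266, 247) [ 0.5782 -0.2191  0.1435] u,v -0.004345238061494608 0.057225465776222846
(380, 247) [ 0.6646 -0.2496  0.1435] u,v 0.08731220547758767 0.05646235824648622
(262, 364) [ 0.5326 -0.3295  0.1435] u,v -0.011497247715359492 -0.06201641212891533
(342, 364) [ 0.6027 -0.3544  0.1435] u,v 0.06284574617214397 -0.06274020622806724
```

View pics/h2.png

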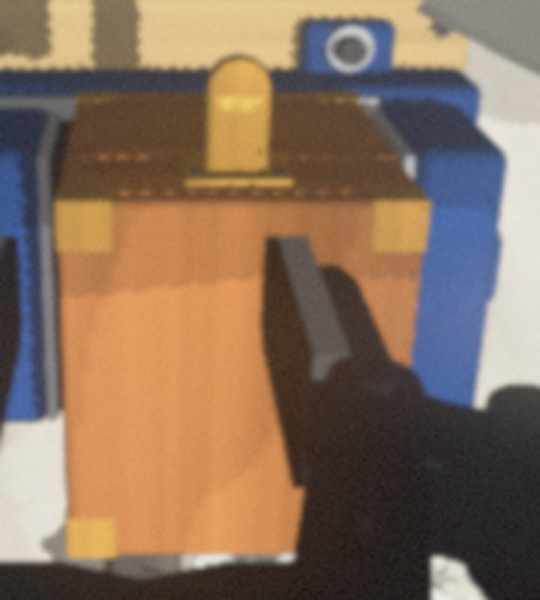

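```bash
python3 - <<'E'
from h import *
P=VC+.0394*U+.0825*V; P[2]=.1075; print(P); rel(P,rot(-19))
E
```

```text
[ 0.6278 -0.2094  0.1075]
t 9.55 shift [ 0.0281 -0.0036  0.1129] turn [-0.0013 -0.0021 -0.0076] deg 0.4560972155745725
```

```bash
python3 -m creep "[[0.028,-0.0035,0,0,0,-0.0076,0.55],[0.028,-0.0035,0.04,0,0,-0.0076,0.55],[0.028,-0.0035,0.08,0,0,-0.0076,0.55],[0.028,-0.0035,0.113,0,0,-0.0076,0.55],[0.028,-0.0035,0.113,0,0,-0.0076,0.55]]"; python3 - <<'E'
from h import *
st()
for n in("wrist","side"): cv2.imwrite(f"pics/i_{n}.png",optics.camera(n)[:,:,::-1])
E
```

```text
time: 10.05
ee_pos: [0.6251, -0.2091, 0.1036]
tcp_rot: [-179.9, 0.2, -19.1]
wrist_force: [-0.2, 0.8, 0.5]
opening: 0.0464
{'time': np.float64(10.05), 'q': array([-18.528,  19.651,  13.162,  83.734,   0.075,  90.536]), 'ee_pos': array([ 0.625, -0.209,  0.104]), 'tcp_rot': array([-179.927,    0.224,  -19.064]), 'wrist_force': array([-0.219,  0.773,  0.46 ]), 'opening': np.float64(0.046)}
```

View pics/i_wrist.png

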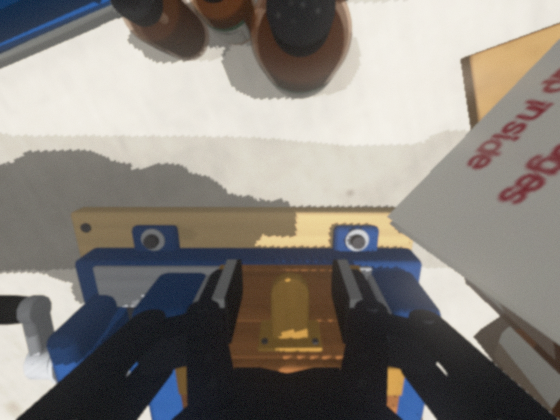

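View pics/i_side.png

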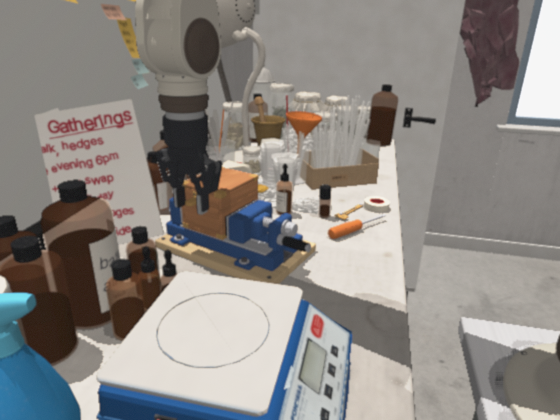

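```bash
python3 -m creep "[[0,0,0,0,0,0,0.2],[0,0,0,0,0,0,0],[0,0,0,0,0,0,0],[0,0,0,0,0,0,0],[0,0,0,0,0,0,0]]" 30; python3 - <<'E'
from h import *
st(); meas("j")
for n in("wrist",): cv2.imwrite(f"pics/j_{n}.png",optics.camera(n)[:,:,::-1])
o=bot.get_obs();d=o["ee_pos"]-VC; print(d@U,d@V,d[2])
E
```

```text
time: 10.65
ee_pos: [0.6268, -0.2095, 0.1126]
tcp_rot: [-179.9, -0.2, -18.9]
wrist_force: [-12.5, 5.4, 10.0]
opening: 0.0171
{'time': np.float64(10.65), 'q': array([-18.508,  19.347,  13.766,  84.172,   0.059,  90.42 ]), 'ee_pos': array([ 0.627, -0.21 ,  0.113]), 'tcp_rot': array([-179.939,   -0.246,  -18.928]), 'wrist_force': array([-12.545,   5.421,   9.986]), 'opening': np.float64(0.017)}
j side case px [18.2642 -3.7478] mm along u,v [-17.735  -34.8305]
j side jaw px [-6.0693 -2.0978] mm along u,v [14.7861 -1.2971]Traceback (most recent call last):
  File "<stdin>", line 2, in <module>
  File "h.py", line 57, in meas
    d=tmatch(r,g,b); print(tag,n,k,"px",d,"mm along u,v",np.linalg.solve(J,d))
  File "h.py", line 46, in tmatch
    _,M=cv2.findTransformECC(t,cur[y0:y1,x0:x1].astype(np.float32),M,cv2.MOTION_TRANSLATION,(3,100,1e-5),None,3)
        ~~~~~~~~~~~~~~~~~~~~^^^^^^^^^^^^^^^^^^^^^^^^^^^^^^^^^^^^^^^^^^^^^^^^^^^^^^^^^^^^^^^^^^^^^^^^^^^^^^^^^^^^
cv2.error: OpenCV(4.12.0) /io/opencv/modules/video/src/ecc.cpp:589: error: (-7:Iterations do not converge) The algorithm stopped before its convergence. The correlation is going to be minimized. Images may be uncorrelated or non-overlapped in function 'findTransformECC'
```

```bash
python3 - <<'E'
from h import *
st()
W=cam("wrist");cv2.imwrite(f"pics/j_wrist.png",optics.camera("wrist")[:,:,::-1])
a=optics.camera("side")[100:280,120:330,::-1]; cv2.imwrite("pics/j2.png",cv2.resize(a,None,fx=3.3,fy=3.3,interpolation=cv2.INTER_CUBIC))
o=bot.get_obs();d=o["ee_pos"]-VC; print(d@U,d@V,d[2])
E
```

```text
{'time': np.float64(10.75), 'q': array([-18.508,  19.346,  13.766,  84.169,   0.06 ,  90.421]), 'ee_pos': array([ 0.627, -0.21 ,  0.113]), 'tcp_rot': array([-179.938,   -0.251,  -18.929]), 'wrist_force': array([-12.353,   5.386,  10.392]), 'opening': np.float64(0.017)}
0.03848385522341751 0.08210850355293753 0.1125565762962476
```

View pics/j_wrist.png

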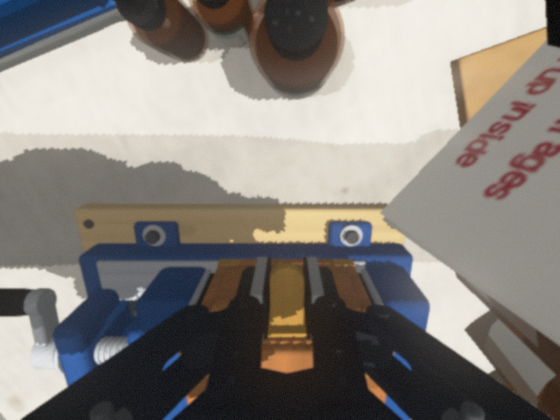

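View pics/j2.png

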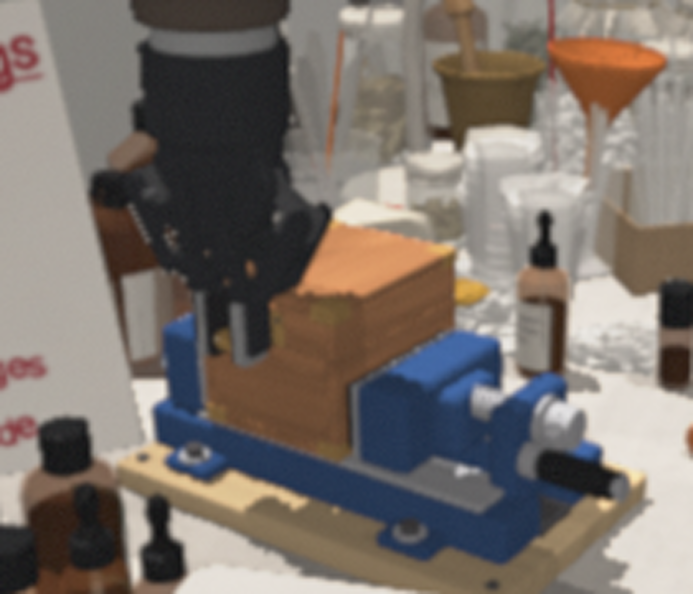

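```bash
cat >> h.py <<'E'
def lift(a0,step,n=8,r=.1451,f=4.75):
    p0=np.radians(a0+f)
    for i in range(1,n+1):
        p=np.radians(a0+f+step*i); print("[0,%.4f,%.4f,0,0,0,0]"%(-r*(np.cos(p)-np.cos(p0)),-r*(np.sin(p)-np.sin(p0))),end=",")
    print()
def lidpos():
    o=bot.get_obs(); R=Ro.from_euler("xyz",o["tcp_rot"],degrees=True); g=o["ee_pos"]-.011*R.apply(Z)-VC
    v,z=g@V+.0625,g[2]-.1115; f=o["wrist_force"]
    print("t %.2f rel hinge u,v,z mm"%o["time"],1000*np.array([g@U,v,z]),"r",1000*np.hypot(v,z),"lid deg",np.degrees(np.arctan2(z,v))-4.75,"F uvz",f@U,f@V,f[2],"op",o["opening"])
E
python3 -c "
from h import *
lidpos();lift(0,3)"
```

```text
t 10.85 rel hinge u,v,z mm [ 38.4359 144.5963  12.0565] r 145.09805271885284 lid deg 0.016307384086993615 F uvz -13.310217919581559 0.4998514858123867 9.760131856669918 op 0.01699933157398732
[0,0.0008,-0.0076,0,0,0,0],[0,0.0020,-0.0150,0,0,0,0],[0,0.0037,-0.0225,0,0,0,0],[0,0.0057,-0.0298,0,0,0,0],[0,0.0080,-0.0370,0,0,0,0],[0,0.0108,-0.0441,0,0,0,0],[0,0.0139,-0.0510,0,0,0,0],[0,0.0174,-0.0578,0,0,0,0],
```

```bash
python3 -m creep "[[-0.0005,0.0005,-0.005,0,0,0,0],[-0.001,0.001,-0.011,0,0,0,0],[-0.001,0.002,-0.018,0,0,0,0],[-0.001,0.0037,-0.0255,0,0,0,0],[-0.001,0.0057,-0.033,0,0,0,0],[-0.001,0.0075,-0.038,0,0,0,0]]"; python3 -c "
from h import *
lidpos();
cv2.imwrite('pics/k_side.png',optics.camera('side')[:,:,::-1])"
```

```text
time: 11.45
ee_pos: [0.624, -0.217, 0.1489]
tcp_rot: [-180.0, -0.3, -18.9]
wrist_force: [-5.0, 0.1, -2.5]
opening: 0.0167
t 11.45 rel hinge u,v,z mm [ 38.262  136.5747  48.4241] r 144.90525001808348 lid deg 14.772551544237917 F uvz -4.714284433693423 -1.544321083886106 -2.4725133977668654 op 0.01669856582928059
```

View pics/k_side.png

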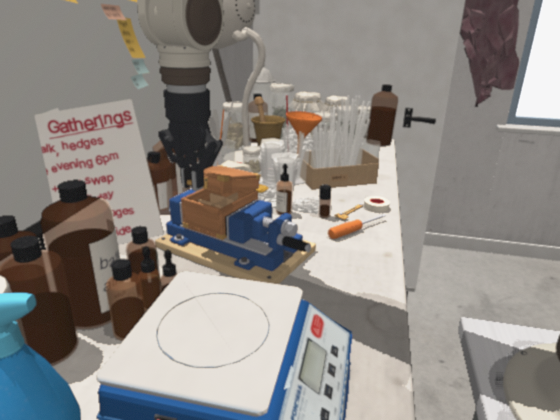

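```bash
python3 -c "
from h import *
lift(14.8,3.2)"
```

```text
[0,0.0029,-0.0076,0,0,0,0],[0,0.0063,-0.0149,0,0,0,0],[0,0.0100,-0.0221,0,0,0,0],[0,0.0142,-0.0291,0,0,0,0],[0,0.0187,-0.0358,0,0,0,0],[0,0.0236,-0.0423,0,0,0,0],[0,0.0288,-0.0484,0,0,0,0],[0,0.0344,-0.0543,0,0,0,0],
```

```bash
python3 -m creep "[[0,0.003,-0.0076,0,0,0,0],[0,0.0063,-0.015,0,0,0,0],[0,0.010,-0.022,0,0,0,0],[0,0.014,-0.029,0,0,0,0],[0,0.0187,-0.036,0,0,0,0],[0,0.0236,-0.0423,0,0,0,0],[0,0.029,-0.0485,0,0,0,0],[0,0.0344,-0.0543,0,0,0,0]]"; python3 -c "
from h import *
lidpos();lift(40.4,3)"
```

```text
time: 12.3
ee_pos: [0.6128, -0.2497, 0.2029]
tcp_rot: [-180.0, -0.3, -18.9]
wrist_force: [-4.8, -0.0, -3.3]
opening: 0.0171
t 12.30 rel hinge u,v,z mm [ 38.2077 102.0385 102.4118] r 144.56840933338836 lid deg 40.3546272571651 F uvz -4.565746673241167 -1.6021458523083565 -3.331316010504981 op 0.017079947453956513
[0,0.0055,-0.0052,0,0,0,0],[0,0.0113,-0.0101,0,0,0,0],[0,0.0174,-0.0147,0,0,0,0],[0,0.0236,-0.0190,0,0,0,0],[0,0.0301,-0.0230,0,0,0,0],[0,0.0368,-0.0266,0,0,0,0],[0,0.0437,-0.0298,0,0,0,0],[0,0.0507,-0.0327,0,0,0,0],
```

```bash
python3 -m creep "[[0,0.0055,-0.005,0,0,0,0],[0,0.0113,-0.010,0,0,0,0],[0,0.0174,-0.0147,0,0,0,0],[0,0.0236,-0.019,0,0,0,0],[0,0.030,-0.023,0,0,0,0],[0,0.037,-0.0266,0,0,0,0],[0,0.0437,-0.030,0,0,0,0],[0,0.0507,-0.0327,0,0,0,0]]"; python3 -c "
from h import *
lidpos();lift(64.4,1.5,6)"
```

```text
time: 13.1
ee_pos: [0.5963, -0.2976, 0.2354]
tcp_rot: [-179.9, -0.3, -18.9]
wrist_force: [-4.3, 1.3, -1.9]
opening: 0.0169
t 13.10 rel hinge u,v,z mm [ 38.2269  51.3805 134.9301] r 144.38174261602114 lid deg 64.40351067994064 F uvz -4.523958437121156 -0.14758486899075599 -1.8783302825932358 op 0.01687973541097176
[0,0.0036,-0.0013,0,0,0,0],[0,0.0072,-0.0025,0,0,0,0],[0,0.0108,-0.0036,0,0,0,0],[0,0.0145,-0.0047,0,0,0,0],[0,0.0181,-0.0056,0,0,0,0],[0,0.0218,-0.0064,0,0,0,0],
```

```bash
python3 -m creep "[[0,0.0036,-0.0013,0,0,0,0],[0,0.0072,-0.0025,0,0,0,0],[0,0.0108,-0.0036,0,0,0,0],[0,0.0145,-0.0047,0,0,0,0],[0,0.0181,-0.0056,0,0,0,0],[0,0.0185,-0.0057,0,0,0,0],[0,0.0185,-0.0057,0,0,0,0]]"; python3 - <<'E'
from h import *
lidpos()
for n in("wrist","top","side"): cv2.imwrite(f"pics/l_{n}.png",optics.camera(n)[:,:,::-1])
a=cv2.imread("pics/l_side.png")[120:285,145:325]; cv2.imwrite("pics/l2_side.png",cv2.resize(a,None,fx=3.6,fy=3.6,interpolation=cv2.INTER_CUBIC))
a=cv2.imread("pics/l_top.png")[105:275,180:320]; cv2.imwrite("pics/l2_top.png",cv2.resize(a,None,fx=3.5,fy=3.5,interpolation=cv2.INTER_CUBIC))
E
```

```text
time: 13.8
ee_pos: [0.5903, -0.315, 0.2411]
tcp_rot: [-179.9, -0.3, -18.9]
wrist_force: [-4.5, 1.9, 0.1]
opening: 0.0169
t 13.80 rel hinge u,v,z mm [ 38.2358  32.9675 140.5631] r 144.37742777908977 lid deg 72.05047757762604 F uvz -4.860654005333039 0.2871934795855225 0.1034991775580647 op 0.01689632428004336
```

View pics/l2_side.png

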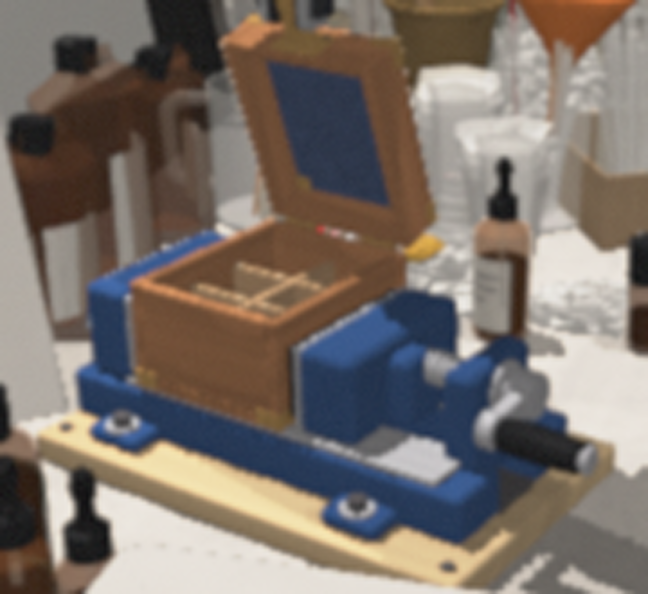

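View pics/l2_top.png

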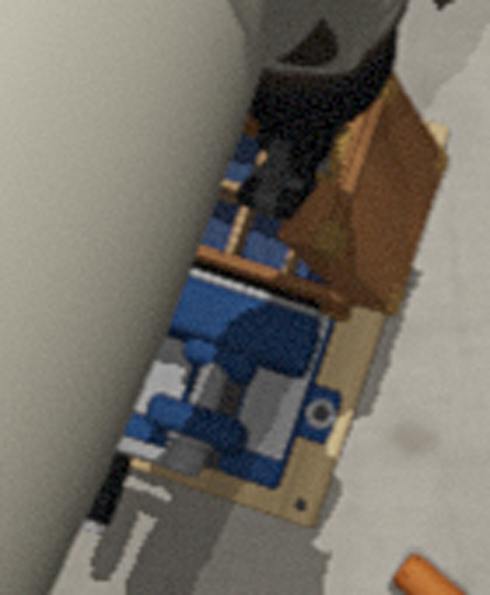

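View pics/l_wrist.png

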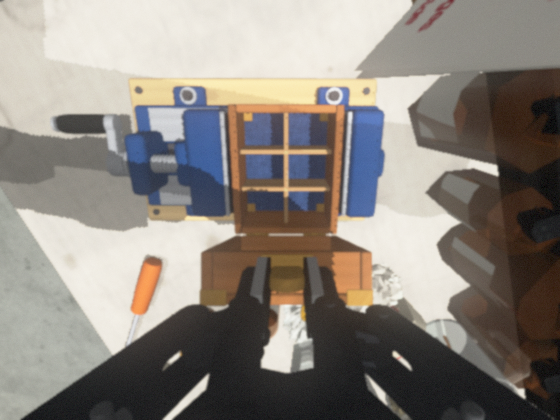

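```bash
python3 -c "
import cv2
a=cv2.imread('pics/l_wrist.png')[90:240,120:395]; cv2.imwrite('pics/l3.png',cv2.resize(a,None,fx=2.9,fy=2.9,interpolation=cv2.INTER_CUBIC))"
python3 - <<'E'
from h import *
o=bot.get_obs();W=cam("wrist")
im=cv2.imread("pics/l_wrist.png");print(im[175,215:245].tolist());print(im[175,330:365].tolist())
for z in(.0995,.1115):
  print([plane(W,(c,175),z)@U-VC@U for c in (226,231,343,352)])
E
```

```text
[[158, 99, 67], [160, 101, 68], [157, 97, 64], [156, 98, 66], [156, 98, 66], [152, 93, 62], [147, 93, 62], [148, 102, 79], [157, 133, 125], [181, 173, 168], [192, 186, 185], [184, 179, 179], [144, 139, 139], [97, 94, 95], [59, 57, 59], [51, 55, 66], [62, 77, 109], [74, 107, 154], [81, 124, 182], [90, 132, 191], [83, 127, 188], [85, 127, 187], [86, 126, 186], [81, 120, 173], [69, 99, 142], [61, 84, 120], [62, 84, 116], [61, 83, 114], [61, 82, 113], [61, 80, 110]]
[[50, 63, 84], [50, 64, 87], [60, 81, 110], [68, 99, 147], [81, 120, 177], [87, 129, 190], [87, 132, 195], [86, 131, 193], [86, 128, 189], [82, 116, 172], [67, 88, 124], [62, 67, 82], [68, 67, 70], [102, 100, 100], [150, 147, 145], [186, 183, 182], [193, 190, 190], [186, 180, 179], [150, 140, 136], [117, 93, 84], [118, 80, 65], [129, 83, 64], [141, 91, 70], [150, 96, 70], [154, 97, 70], [159, 100, 72], [158, 99, 70], [159, 102, 71], [159, 102, 72], [161, 102, 73], [163, 103, 74], [162, 105, 75], [162, 102, 72], [162, 106, 76], [162, 105, 75]]
[np.float64(-0.01782590608358836), np.float64(-0.013040958577153261), np.float64(0.09440594313711181), np.float64(0.10306207341558071)]
[np.float64(-0.015464314509500143), np.float64(-0.010880465852176058), np.float64(0.09205072315129126), np.float64(0.10034305887727724)]
```

View pics/l3.png

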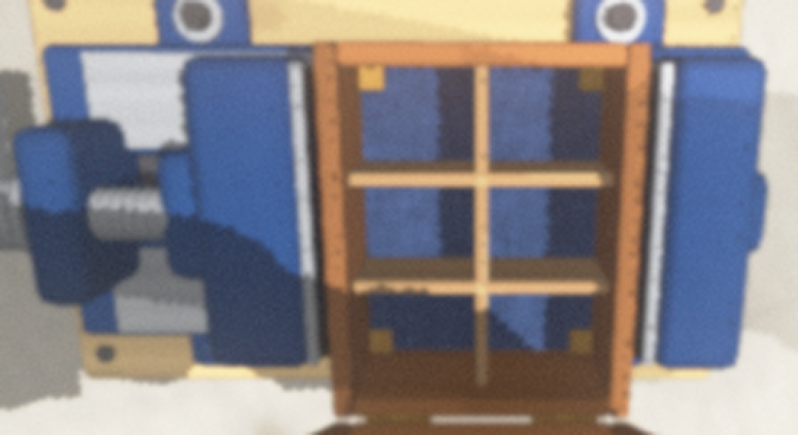

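```bash
python3 - <<'E'
from h import *
im=cv2.imread("pics/e_wrist.png"); print([(r,im[r,250:320].mean(0).astype(int).tolist()) for r in range(22,56)])
# e camera pose: tcp (0.4187,-.2251,.1053), rpy (-159.8,.1,-109.2)
p=optics.camera_params("wrist")
def wc(pos,rpy):
    T=np.eye(4);T[:3,:3]=Ro.from_euler("xyz",rpy,degrees=True).as_matrix();T[:3,3]=pos;W=T@p["mount"];R=W[:3,:3].T;return p["camera_matrix"],R,-R@W[:3,3]
E_=wc([.4187,-.2251,.1053],[-159.8,.1,-109.2])
for r in (31,33,44,45,51): print(r,[(plane(E_,(285,r),z)-VC)@U for z in(.0965,.0995)])
L=cam("wrist")
for c,z in ((227.6,.0995),(231,.1115),(342.,.1115),(343.5,.0995)): print(c,(plane(L,(c,175),z)-VC)@U)
E
```

```text
[(22, [34, 47, 69]), (23, [35, 47, 70]), (24, [35, 47, 69]), (25, [35, 47, 69]), (26, [35, 46, 68]), (27, [35, 46, 67]), (28, [36, 46, 66]), (29, [35, 44, 64]), (30, [35, 42, 59]), (31, [34, 36, 46]), (32, [32, 29, 32]), (33, [32, 27, 27]), (34, [33, 27, 27]), (35, [34, 28, 27]), (36, [34, 28, 27]), (37, [35, 28, 27]), (38, [35, 28, 27]), (39, [35, 28, 27]), (40, [36, 28, 27]), (41, [40, 33, 32]), (42, [58, 53, 52]), (43, [86, 81, 80]), (44, [105, 101, 99]), (45, [112, 108, 107]), (46, [114, 110, 108]), (47, [111, 107, 105]), (48, [104, 97, 94]), (49, [92, 78, 72]), (50, [88, 61, 47]), (51, [101, 61, 38]), (52, [120, 71, 41]), (53, [134, 79, 45]), (54, [139, 82, 47]), (55, [141, 83, 47])]
31 [np.float64(-0.015821087650657043), np.float64(-0.017732638998018618)]
33 [np.float64(-0.017003508046814882), np.float64(-0.018894467485660104)]
44 [np.float64(-0.023498752589193046), np.float64(-0.025276597029478955)]
45 [np.float64(-0.024088553265682797), np.float64(-0.025856126298597397)]
51 [np.float64(-0.027624995036213223), np.float64(-0.029330980764266656)]
227.6 -0.016294832245035692
231 -0.01088046585217612
342.0 0.09112954653470386
343.5 0.09488675318508549
```

```bash
python3 - <<'E'
from h import *
S=cam("side");X=CC-.06*U+.09*Z;print("px/mm u",proj(S,X+.001*U)-proj(S,X))
for n in ["a","e","e3","f1","f2","f3","f4","f5","g1"]:
    im=cv2.imread(f"pics/{n}_side.png",0).astype(float)
    out=[]
    for r in (221,224,227,230):
        row=im[r,215:245]; out.append(row.astype(int).tolist())
    w=[np.clip(75-im[r,218:240],0,None).sum()/50 for r in range(219,232)]
    print(n,"dark width px %.2f"%np.mean(w), out[2])
E
```

```text
px/mm u [-0.4291 -0.1233]
a dark width px 4.08 [79, 78, 78, 79, 77, 74, 75, 76, 75, 74, 78, 76, 78, 76, 53, 31, 37, 67, 90, 76, 56, 51, 50, 51, 50, 49, 51, 50, 51, 50]
e dark width px 4.30 [84, 85, 84, 84, 82, 81, 78, 81, 81, 81, 75, 58, 40, 51, 86, 92, 72, 53, 53, 53, 52, 55, 53, 54, 53, 54, 52, 54, 54, 54]
e3 dark width px 4.31 [83, 84, 84, 84, 82, 80, 81, 80, 80, 81, 74, 59, 38, 50, 86, 93, 72, 55, 53, 52, 54, 53, 51, 54, 54, 54, 53, 54, 54, 55]
f1 dark width px 4.55 [81, 83, 83, 84, 82, 80, 80, 83, 81, 79, 74, 52, 40, 67, 92, 77, 58, 53, 54, 52, 53, 53, 53, 52, 52, 53, 53, 54, 54, 55]
f2 dark width px 4.84 [83, 82, 83, 83, 83, 82, 80, 81, 81, 77, 62, 38, 56, 93, 88, 64, 52, 51, 53, 52, 53, 53, 52, 53, 52, 52, 52, 53, 56, 53]
f3 dark width px 4.84 [83, 83, 83, 82, 82, 81, 82, 80, 81, 76, 55, 41, 68, 95, 78, 55, 52, 52, 53, 54, 52, 53, 53, 52, 49, 54, 53, 55, 57, 53]
f4 dark width px 4.69 [82, 82, 83, 84, 82, 80, 83, 82, 81, 74, 51, 56, 91, 88, 67, 54, 52, 53, 52, 54, 51, 53, 53, 54, 52, 55, 52, 55, 55, 52]
f5 dark width px 4.53 [82, 85, 83, 82, 82, 82, 82, 83, 81, 73, 53, 63, 92, 81, 59, 54, 51, 54, 54, 51, 52, 54, 53, 53, 54, 54, 55, 55, 55, 55]
g1 dark width px 4.73 [82, 82, 82, 84, 82, 80, 82, 80, 81, 72, 52, 61, 90, 80, 58, 53, 53, 51, 54, 52, 50, 52, 54, 53, 50, 52, 53, 53, 52, 53]
```

```bash
python3 -c "
from h import *
lidpos();bot.job_done();st()"
```

```text
t 13.95 rel hinge u,v,z mm [ 38.2587  33.1567 140.5653] r 144.42285246039003 lid deg 71.97760597932856 F uvz -4.816039958290291 0.891661248701101 -0.6877076760205305 op 0.01687920107942078
the job is handed in; nothing more can be done
the job is handed in; nothing more can be done
```

I clamped the case first, by turning the crank about 1.7 turns clockwise. Then I lifted the lid by its brass pull and handed the job in at 14 s, still holding it.

**Lid:** it stood at about 72.0° (1.256 rad) by the gripper's position, against a balance point of 72.2°. The lid's load on the wrist had faded to under 1 N, as it should at balance. The lid never went past upright.

**Vise grip:** in the pictures the case stopped moving against the fixed pad, and the jaw then closed about 2.5 mm more. Adding the 1 to 2 mm of pad travel that pushing the case takes gives about 3.5 to 4.5 mm, inside the firm range. I had no direct reading of the pad travel. A rough check on the width of the pad's dark strip agreed on the last 2.5 mm, but could not confirm the travel before that.

**Checks that failed or disagreed:**
- The top camera put the case's travel at about 3.35 mm, the side camera at about 2.9 mm.
- One case-tracking check failed because the arm hid the case.
- A sideways force of about 5 N on the wrist along the screw remained at the end, pushing the lid toward the fixed jaw.
- The arm never went near the loose things on the bench, but I did not measure them again at the end.

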